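Go / no-go check of a detector housing bore

TASK

Check the bore of the blue detector housing with the double-ended plug gauge. Push the go end (longer, thinner plug) fully home until its collar meets the housing, draw it out again, then hold the no-go end (shorter, thicker plug) squarely and centrally against a mouth of the bore with light pressure for about a second to show that it will not enter. Finally lay the gauge back in the two saddles of its wooden rest and let go; never force the gauge, and leave the other things on the bench alone.

Things in the scene. Friction and masses are not known exactly. Their poses are not given: they have to be found in the camera images.
- gauge: Double-ended plug gauge of bare metal, 164 mm long, 0.5 kg, balanced near its origin: on the axis, mid-handle. x axis along it towards the go end. Square aluminium handle 24 x 24 mm (x -44 to 44 mm, flats up and sideways), steel collars of 38 mm diameter at |x| 44 to 50. Starts level in the rest's saddles, x along the rest's y; may be gripped from above across mid-handle.
- go_tip (a point): Centre of the end face of the go plug, gauge x = +90 mm. The go plug is 30 mm in diameter and 40 mm long (x 50 to 90), its tip bevelled 2.5 mm.
- go_mid (a point): Point on the gauge axis inside the go plug, 18 mm from the collar (gauge x = +68 mm): it lies at the middle of the bore when the go end is fully home with the collar touching the housing.
- nogo_tip (a point): Centre of the flat end face of the no-go plug, gauge x = -74 mm. The no-go plug is 36 mm in diameter and 24 mm long (x -50 to -74).
- housing: Blue upright block, 84 mm wide (x), 36 mm thick (y), 12 to 92 mm high, fixed on a dark steel plate 150 (x) x 100 (y) x 12 mm, two clamps at its foot (up to 32 mm high). Origin on the bench under its centre. A plain 32 mm round bore with 1 mm chamfers goes right through along y, level, axis 62 mm above the bench. Does not move.
- bore (a point): Middle of the bore: on its axis, halfway through the 36 mm thickness, 62 mm above the bench. Axes as the housing's; the bore runs along y.
- mouth_a (a point): Centre of the bore's mouth on the housing's -y face; a bright flush rim of 37 mm diameter marks each mouth.
- mouth_b (a point): Centre of the bore's mouth on the housing's +y face. Either mouth may be used for either end of the gauge; the way round both faces and over the top is free.
- rest: Wooden rest, fixed: base 70 (x) x 110 (y) x 8 mm, origin on the bench under its centre. Two U-shaped saddles, 10 mm thick, at y = -32 and +32 mm (54 mm clear between), floors 26 mm above the bench, 32 mm wide in x between ears 36 mm high. The handle lies in both, along y, collars outside them.
- seat (a point): Where the gauge's origin is when it lies in the rest: midway between the saddles, 38 mm above the bench.
- detector: Bystander: light blue gas detector lying on the bench, 75 x 170 x 45 mm, origin under its centre. Leave alone.
- dial: Bystander: round dark green dial pressure gauge lying on its back, 96 mm in diameter, 44 mm high, with a brass stem; origin under its centre. Leave alone.
- driver: Bystander: red-handled screwdriver lying on the bench, 30 mm high at most, origin under its middle. Leave alone.

How it is judged:
By the outcome, as a careful person would: the job done as asked, in the order asked, and still so for the second after the job is handed in, with the robot touching nothing.
It also fails if it takes over 72 s, if anything falls off the work surface, if the arm or the gripper's body presses on something with over 40 N, if the wrist force passes 120 N, or if a joint passes its speed limit or range.

ROBOT

A 7-joint arm with a two-finger parallel gripper is mounted at the origin on the work surface. World frame = base frame: x ahead of the robot, y to its left, z up, the work surface at z = 0. Lengths are in m, angles in degrees, forces in N, time in s.
With the tool pointing down it reaches from about 0.375 to 0.925 m from the base axis. Payload 3.1 kg.
Tool frame: the origin (TCP) lies at the very end of the fingers, on their centre line; the grasp point (between the pads) lies arm.grip_point_offset behind it (arm.grip_point_offset is the distance from the TCP to the grasp point, in m); z points along the fingers, y is the line along which they close (so a half turn about z gives the same grasp; the last joint's range is limited). The gripper opens to 85 mm and grips with 20 to 120 N. Pads are 22 mm wide; open, the fingers measure 114 mm over their backs; the gripper's body (76 mm by 85 mm) begins 54 mm behind the grasp point. The pads swing forward as they close: fully open they stand 13 mm farther back than shut.
Start: joints at [59.771, 21.939, 2.515, 91.553, -1.026, 66.532, -2.859], TCP at [0.271, -0.591, 0.231] pointing down, gripper open.
Joint ranges: [-149.38, 149.38], [-23.57, 123.04], [-84.95, 90], [0, 143.3], [-89.99, 269.99], [3.08, 112.72], [-163.45, 163.45]. Speed limits (degrees/s): [159.86, 159.86, 180, 180, 180, 180, 180].

INTERFACE

Orientations are given as a 3x3 rotation matrix whose columns are the frame's x, y, z axes.
In Python, from plant import arm gives the robot as it stands.
- The arm moves only by the shell command python3 drive.py FILE [FORCE], which reads ROWS from the file FILE. ROWS is a JSON object whose key "deltas" holds a list of rows, 1 to 12 of them, each of 7 numbers: dx, dy, dz in units of 5 mm, then a rotation vector rx, ry, rz in degrees, then the finger opening in m; each row is the pose to reach, as a shift and turn from the pose commanded when the command began, along the tool's axes at that moment; what a row does not reach only later rows make up. A row lasts 1/12 s, in which the tool goes at most 0.0417 m and 7.16 degrees, less where a joint would pass 70% of its speed; a pose out of reach is approached as far as the arm can. The fingers move at their own pace and stop on an object; FORCE is the grip in N (left out, the last holds). Time passes only in rows, so rows that do not move let the fingers close. It prints the time, the measured TCP pose, the force, the opening and the grip force at its end. Input that does not fit is refused with a message, and nothing moves.
- arm.get_state(): the state, without advancing time (a new reading comes with each control period).
- arm.read_camera(name): name is "scene" or "side" or "wrist"; returns the picture (384x512x3 uint8, red, green, blue); there is no depth.
- arm.camera_params(name): a dict with "intrinsics" (3x3 intrinsics, pixels), "distortion" ([k1, k2, p1, p2, k3] as OpenCV has them; the pictures are not rectified), "xyz" and "orientation" of the camera in the world. Camera axes: x right, y down, z forward; pixel columns grow to the right and rows downward; lengths in m; the calibration is good to about 2 mm. A picture is of the moment at which its call begins: read the wrist's pose just before it. camera_params takes no time and is no camera call; for the wrist camera it gives the pose at the moment of the call.
- arm.sign_off(): hands the job in; it is judged then, once.
The state is a dict: "time": time; "joint_positions": joint angles; "qvel": joint speeds; "effort": joint torques, N m; "tcp_pos": TCP position; "orientation": TCP orientation; "ft_force": force on the tool from outside, world axes, zero at the start; "ft_torque": the same for the moment, N m; "finger_gap": finger opening in m; "grasp_force": force on a finger pad.
Only numpy, scipy, OpenCV 4.12 (cv2) and the standard library are available. Lean on these libraries where they do the work, as an engineer would, in place of code of your own. Each camera call takes 0.05 s, during which the arm holds its last target. There are 200 camera calls.

## Working session

There is one attempt and no reset: what is moved stays moved. The work goes in short steps, Python scripts to look and compute and a shell command to move; the robot and the scene stay as the last step left them, time stands still between calls to the robot, and variables do not carry over. Pictures are saved under pics/ and viewed, at most 14 in all, crops included, and the job is handed in when it is done.

```bash
ls; mkdir -p pics
python3 - <<'E'
from plant import arm
import cv2
s=arm.get_state()
print({k:s[k] for k in('time','tcp_pos','orientation','ft_force','finger_gap')},arm.grip_point_offset)
for n in('scene','side'):
    cv2.imwrite(f'pics/{n}0.png',arm.read_camera(n)[:,:,::-1]); p=arm.camera_params(n); print(n,p)
E
```

```text
drive.py
pics
plant.py
{'time': 0.0, 'tcp_pos': array([ 0.27043623, -0.59002935,  0.22988086]), 'orientation': array([[ 9.09037660e-01,  4.16712221e-01, -1.20748001e-03],
       [ 4.16713952e-01, -9.09034669e-01,  2.33498795e-03],
       [-1.24623177e-04, -2.62576575e-03, -9.99996545e-01]]), 'ft_force': array([ 0.72449812, -0.97145708, -0.55459393]), 'finger_gap': 0.08521462437760581} 0.0187
scene {'intrinsics': array([[406.18497198,   0.        , 250.91767949],
       [  0.        , 406.18497198, 188.0371476 ],
       [  0.        ,   0.        ,   1.        ]]), 'distortion': array([-0.03582698,  0.        ,  0.        ,  0.        ,  0.        ]), 'xyz': array([ 1.13792416, -0.34129467,  1.02033983]), 'orientation': array([[ 0.51303038,  0.73103033, -0.44988275],
       [ 0.85832315, -0.44239973,  0.25993047],
       [-0.00901096, -0.51949701, -0.85442475]])}
side {'intrinsics': array([[442.68685696,   0.        , 253.86614036],
       [  0.        , 442.68685696, 194.28461474],
       [  0.        ,   0.        ,   1.        ]]), 'distortion': array([0.01859636, 0.        , 0.        , 0.        , 0.        ]), 'xyz': array([0.10947568, 0.49218671, 0.99436568]), 'orientation': array([[-0.71613113, -0.55253739,  0.42644887],
       [-0.69780966,  0.55386931, -0.45419211],
       [ 0.01476118, -0.62284124, -0.78220898]])}
```

View pics/scene0.png

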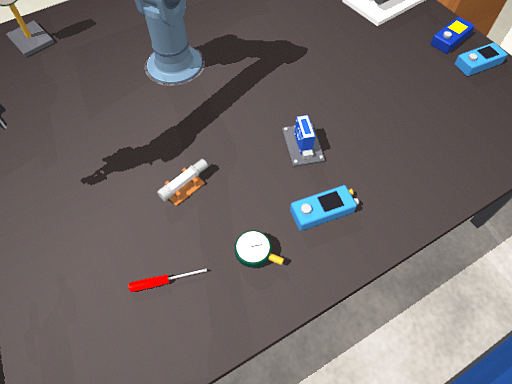

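View pics/side0.png

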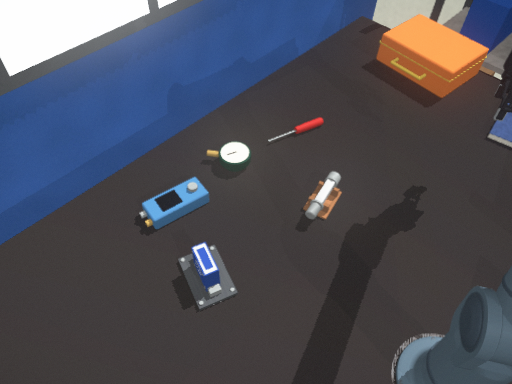

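The scene view shows the gauge on its orange rest at about (183,180) and the blue housing at (305,138). The side view has the gauge at (323,196) and the housing at (206,268). I'll write ray helpers and get coarse positions.

```bash
cat > h.py <<'E'
import cv2, numpy as np
from plant import arm
def ray(p,uv):
    n=cv2.undistortPoints(np.array(uv,float).reshape(-1,1,2),p['intrinsics'],p['distortion']).reshape(-1,2)
    return np.c_[n,np.ones(len(n))]@np.array(p['orientation']).T
def plane(p,uv,z):
    d=ray(p,uv); c=np.array(p['xyz']); return c+d*((z-c[2])/d[:,2])[:,None]
def tri(p1,u1,p2,u2):
    A=[];b=[]
    for p,u in((p1,u1),(p2,u2)):
        d=ray(p,[u])[0]; d/=np.linalg.norm(d); M=np.eye(3)-np.outer(d,d); A.append(M); b.append(M@p['xyz'])
    x=np.linalg.lstsq(np.vstack(A),np.hstack(b),rcond=None)[0]
    return x
def project(p,X):
    R=np.array(p['orientation']).T; return cv2.projectPoints(np.atleast_2d(np.array(X,float)),cv2.Rodrigues(R)[0],-R@p['xyz'],p['intrinsics'],p['distortion'])[0].reshape(-1,2)
def totool(v):
    return arm.get_state()['orientation'].T@np.array(v)
E
python3 - <<'E'
from h import *
ps,pd=arm.camera_params('scene'),arm.camera_params('side')
print('gauge ends scene z.038',plane(ps,[(162,196),(205,163)],.038).round(3).tolist())
print('gauge ends side',plane(pd,[(312,213),(336,177)],.038).round(3).tolist())
print('plate scr scene',plane(ps,[(286,130),(314,125),(322,161),(291,164)],.012).round(3).tolist())
print('plate scr side',plane(pd,[(183,262),(212,249),(233,289),(201,303)],.012).round(3).tolist())
a=cv2.imread('pics/scene0.png');b=cv2.imread('pics/side0.png')
f=lambda i,x,y:cv2.resize(i[y:y+75,x:x+100],None,fx=4,fy=4,interpolation=cv2.INTER_CUBIC)
cv2.imwrite('pics/crop0.png',np.vstack([np.hstack([f(a,133,142),f(a,255,100)]),np.hstack([f(b,273,160),f(b,158,235)])]))
E
```

```text
gauge ends scene z.038 [[0.514, -0.27, 0.038], [0.477, -0.114, 0.038]]
gauge ends side [[0.476, -0.127, 0.038], [0.509, -0.274, 0.038]]
plate scr scene [[0.479, 0.172, 0.012], [0.509, 0.26, 0.012], [0.636, 0.199, 0.012], [0.597, 0.112, 0.012]]
plate scr side [[0.619, 0.204, 0.012], [0.596, 0.127, 0.012], [0.476, 0.167, 0.012], [0.504, 0.246, 0.012]]
```

View pics/crop0.png

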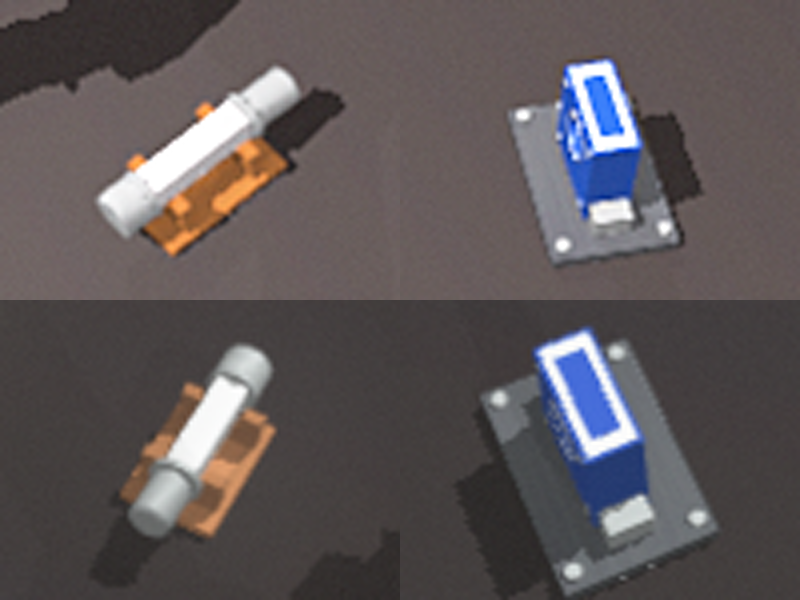

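The scene crops show the gauge in the rest, centred near (0.496,-0.195) with its axis at about 103° yaw. The housing is near (0.553,0.186) with its bore at about 65-70° yaw. Next I move the wrist over the gauge.

The manual's scale: shifts go in units of 5 mm. Converting my numbers, 0.37 m is 74, -0.265 m is -53.

```bash
echo '{"deltas":[[74, -53, 0, 0, 0, -79, 0.085], [74, -53, 0, 0, 0, -79, 0.085], [74, -53, 0, 0, 0, -79, 0.085], [74, -53, 0, 0, 0, -79, 0.085], [74, -53, 0, 0, 0, -79, 0.085], [74, -53, 0, 0, 0, -79, 0.085], [74, -53, 0, 0, 0, -79, 0.085], [74, -53, 0, 0, 0, -79, 0.085], [74, -53, 0, 0, 0, -79, 0.085], [74, -53, 0, 0, 0, -79, 0.085], [74, -53, 0, 0, 0, -79, 0.085], [74, -53, 0, 0, 0, -79, 0.085]]}' > m.json && python3 drive.py m.json 60
echo '{"deltas":[[0, 0, 0, 0, 0, 0, 0.085], [0, 0, 0, 0, 0, 0, 0.085], [0, 0, 0, 0, 0, 0, 0.085]]}' > m.json && python3 drive.py m.json
python3 - <<'E'
from h import *
s=arm.get_state();p=arm.camera_params('wrist');R=s['orientation']
print(s['tcp_pos'],R.round(3).tolist(),s['joint_positions'].round(1));print(R.T@(p['xyz']-s['tcp_pos']),(R.T@p['orientation']).round(3),p['intrinsics'][0],p['distortion'])
cv2.imwrite('pics/w1.png',arm.read_camera('wrist')[:,:,::-1])
np.savez('pics/w1.npz',**p)
E
```

```text
time: 1.1
tcp_pos: [0.5012, -0.1846, 0.2315]
orientation: [[-0.254, 0.967, 0.003], [0.967, 0.254, 0.006], [0.005, 0.005, -1.0]]
ft_force: [1.2, 1.1, 0.0]
finger_gap: 0.0851
grasp_force: 0.0
time: 1.35
tcp_pos: [0.4956, -0.1977, 0.2308]
orientation: [[-0.232, 0.973, -0.001], [0.973, 0.232, -0.001], [-0.0, -0.001, -1.0]]
ft_force: [0.0, -0.4, 1.0]
finger_gap: 0.085
grasp_force: 0.0
[ 0.49558827 -0.19773014  0.23075841] [[-0.232, 0.973, -0.001], [0.973, 0.232, -0.001], [-0.0, -0.001, -1.0]] [ 37.7  10.9 -22.6 106.6   4.7  63.4  26.7]
[ 8.36627898e-02  3.16255439e-05 -1.42336143e-01] [[ 0.    -0.947 -0.322]
 [ 1.    -0.     0.001]
 [-0.001 -0.322  0.947]] [329.06150966   0.         255.2531595 ] [-0.04108221  0.          0.          0.          0.        ]
```

View pics/w1.png

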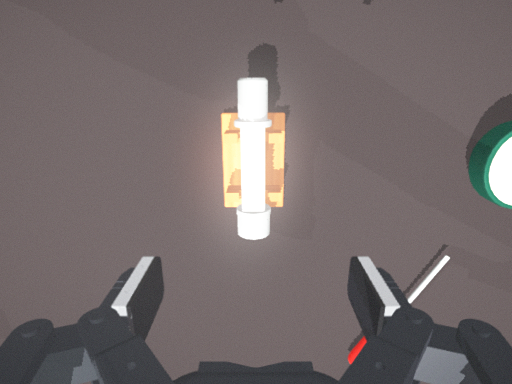

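The wrist view shows the go plug (longer, thinner) at the top, (253,80), and the no-go at the bottom, (254,235). The collars are at rows 123 and 208, and the axis is near column 253. The go end points to +y, towards the housing, which suits the job.

Run:
```python
from h import *
p=dict(np.load('pics/w1.npz')); im=cv2.imread('pics/w1.png'); 
hsv=cv2.cvtColor(im,cv2.COLOR_BGR2HSV)
g=((hsv[...,2]>150)&(hsv[...,1]<75)).astype(np.uint8); g[250:]=0; g[:, :200]=0; g[:,310:]=0
o=((hsv[...,1]>90)&(hsv[...,0]<25)&(hsv[...,2]>60)).astype(np.uint8); o[230:]=0
n,l,st,c=cv2.connectedComponentsWithStats(g); k=1+st[1:,4].argmax(); g=l==k; print(st[k])
pts=[]
for r in list(range(86,118,2))+list(range(215,230,2)):
    x=np.where(g[r])[0]; e=plane(p,[(x[0]-.5,r),(x[-1]+.5,r)],.038); pts.append(e.mean(0)[:2])
    if r%6==0:print(r,x[0],x[-1],np.linalg.norm(e[1]-e[0]).round(4),e.mean(0).round(4))
for r in range(135,185,8):
    x=np.where(g[r])[0]; e=plane(p,[(x[0]-.5,r),(x[-1]+.5,r)],.050);print('h',r,x[0],x[-1],np.linalg.norm(e[1]-e[0]).round(4),e.mean(0).round(4))
pts=np.array(pts);v=cv2.fitLine(pts.astype(np.float32),2,0,.01,.01).ravel();print('axis',v,np.degrees(np.arctan2(v[1],v[0])))
u=v[:2]*np.sign(v[1])
top,bot=st[k][1]-.5,st[k][1]+st[k][3]-.5
print('tips',plane(p,[(253,top),(254,bot)],.038),plane(p,[(253,top),(254,bot)],.02))
# width profile for collars
print([(r,int(g[r].sum())) for r in range(114,134)],[(r,int(g[r].sum())) for r in range(195,242)])
ys,xs=np.where(o); print('rest rect px',cv2.minAreaRect(np.c_[xs,ys].astype(np.float32)))
```

```text
[ 202   77   82  164 6958]
90 237 267 0.0303 [ 0.475  -0.1252  0.038 ]
96 237 267 0.0304 [ 0.4763 -0.1308  0.038 ]
102 237 267 0.0306 [ 0.4776 -0.1363  0.038 ]
108 237 267 0.0307 [ 0.479  -0.1419  0.038 ]
114 220 267 0.0479 [ 0.472  -0.1496  0.038 ]
h 135 209 265 0.0559 [ 0.4705 -0.1696  0.05  ]
h 143 208 265 0.0573 [ 0.4717 -0.1774  0.05  ]
h 151 205 265 0.0608 [ 0.4719 -0.1856  0.05  ]
h 159 204 265 0.0622 [ 0.4732 -0.1936  0.05  ]
h 167 204 265 0.0627 [ 0.4749 -0.2017  0.05  ]
h 175 205 265 0.0622 [ 0.4772 -0.2098  0.05  ]
h 183 207 265 0.0607 [ 0.4801 -0.2179  0.05  ]
axis [ 0.2136473  -0.9769109   0.4856224  -0.17798996] -77.66382
tips [[ 0.47307992 -0.1128138   0.038     ]
 [ 0.51460094 -0.28352087  0.038     ]] [[ 0.47290143 -0.11262835  0.02      ]
 [ 0.51665291 -0.29250563  0.02      ]]
[(114, 31), (115, 31), (116, 31), (117, 31), (118, 32), (119, 38), (120, 41), (121, 42), (122, 44), (123, 44), (124, 44), (125, 45), (126, 43), (127, 44), (128, 36), (129, 35), (130, 34), (131, 35), (132, 36), (133, 37)] [(195, 50), (196, 48), (197, 48), (198, 46), (199, 52), (200, 51), (201, 49), (202, 45), (203, 46), (204, 48), (205, 48), (206, 47), (207, 57), (208, 58), (209, 56), (210, 58), (211, 55), (212, 53), (213, 53), (214, 48), (215, 48), (216, 47), (217, 47), (218, 47), (219, 45), (220, 43), (221, 40), (222, 41), (223, 41), (224, 39), (225, 38), (226, 35), (227, 34), (228, 34), (229, 33), (230, 33), (231, 33), (232, 33), (233, 33), (234, 33), (235, 31), (236, 29), (237, 27), (238, 22), (239, 15), (240, 2), (241, 0)]
rest rect px ((252.5, 159.5), (93.0, 63.0), 90.0)
```

Run:
```python
from h import *
p=dict(np.load('pics/w1.npz')); im=cv2.imread('pics/w1.png'); 
g=(im.min(2)>205)&(np.abs(np.arange(512)-253)<30)
P=[]
for r,z in [(r,.038) for r in list(range(90,114,4))+list(range(216,230,4))]+[(r,.05) for r in range(136,184,8)]:
    x=np.where(g[r])[0]; e=plane(p,[(x[0]-.5,r),(x[-1]+.5,r)],z); P.append(e.mean(0)[:2])
    print(r,z,x[0],x[-1],np.linalg.norm(e[1]-e[0]).round(4),e.mean(0).round(4))
v=cv2.fitLine(np.float32(P),cv2.DIST_HUBER,0,.01,.01).ravel();print(v,np.degrees(np.arctan2(-v[1],-v[0])))
# centre from tip
m=np.array([v[2],v[3]]);u=v[:2]*np.sign(v[1])
t=plane(p,[(253,76.5)],.042)[0,:2]
print('o from tip',m+u*((t-m)@u-.09))
# collar rows: widest
g2=[(r,int(g[r].sum())) for r in list(range(114,134))+list(range(198,218))+list(range(234,242))];print(g2)
```

```text
90 0.038 238 266 0.0283 [ 0.475  -0.1252  0.038 ]
94 0.038 238 266 0.0284 [ 0.4759 -0.1289  0.038 ]
98 0.038 238 266 0.0285 [ 0.4767 -0.1326  0.038 ]
102 0.038 238 266 0.0286 [ 0.4776 -0.1363  0.038 ]
106 0.038 238 266 0.0287 [ 0.4785 -0.1401  0.038 ]
110 0.038 238 266 0.0288 [ 0.4794 -0.1438  0.038 ]
216 0.038 238 269 0.0353 [ 0.5071 -0.2544  0.038 ]
220 0.038 238 269 0.0354 [ 0.5082 -0.2591  0.038 ]
224 0.038 238 269 0.0356 [ 0.5093 -0.2638  0.038 ]
228 0.038 238 268 0.0346 [ 0.5099 -0.2687  0.038 ]
136 0.05 240 264 0.0245 [ 0.485  -0.1671  0.05  ]
144 0.05 235 264 0.0297 [ 0.4844 -0.1754  0.05  ]
152 0.05 236 264 0.0289 [ 0.4867 -0.1831  0.05  ]
160 0.05 234 264 0.0311 [ 0.4876 -0.1913  0.05  ]
168 0.05 240 264 0.0253 [ 0.4924 -0.1986  0.05  ]
176 0.05 241 264 0.0245 [ 0.4948 -0.2067  0.05  ]
[ 0.23993826 -0.9707881   0.4893528  -0.18387094] 103.88289
o from tip [ 0.493471   -0.20053317]
[(114, 29), (115, 29), (116, 29), (117, 29), (118, 28), (119, 29), (120, 33), (121, 37), (122, 37), (123, 37), (124, 37), (125, 37), (126, 35), (127, 31), (128, 25), (129, 25), (130, 25), (131, 25), (132, 25), (133, 25), (198, 24), (199, 24), (200, 24), (201, 24), (202, 24), (203, 24), (204, 26), (205, 27), (206, 28), (207, 30), (208, 29), (209, 29), (210, 33), (211, 34), (212, 33), (213, 34), (214, 33), (215, 33), (216, 32), (217, 32), (234, 31), (235, 29), (236, 27), (237, 23), (238, 18), (239, 7), (240, 0), (241, 0)]
```

```bash
echo '{"deltas":[[-0.6, -0.4, 8, 0, 0, -0.4, 0.085], [-0.6, -0.4, 16, 0, 0, -0.4, 0.085], [-0.6, -0.4, 24, 0, 0, -0.4, 0.085], [-0.6, -0.4, 30, 0, 0, -0.4, 0.085], [-0.6, -0.4, 36, 0, 0, -0.4, 0.085], [-0.6, -0.4, 40, 0, 0, -0.4, 0.085], [-0.6, -0.4, 42, 0, 0, -0.4, 0.085], [-0.6, -0.4, 42, 0, 0, -0.4, 0.085], [-0.6, -0.4, 42, 0, 0, -0.4, 0.085], [-0.6, -0.4, 42, 0, 0, -0.4, 0.085]]}' > m.json && python3 drive.py m.json
python3 - <<'E'
from h import *
s=arm.get_state();R=s['orientation'];print(s['tcp_pos'].round(4),np.degrees(np.arctan2(R[1,0],R[0,0])),R[2].round(4))
cv2.imwrite('pics/w2.png',arm.read_camera('wrist')[:,:,::-1])
E
```

```text
time: 2.23
tcp_pos: [0.4969, -0.2003, 0.0228]
orientation: [[-0.241, 0.97, 0.003], [0.97, 0.241, -0.001], [-0.002, 0.003, -1.0]]
ft_force: [0.2, 0.7, 0.7]
finger_gap: 0.0851
grasp_force: 0.0
[ 0.4969 -0.2003  0.0228] 103.95771146565208 [-0.0021  0.0025 -1.    ]
```

View pics/w2.png

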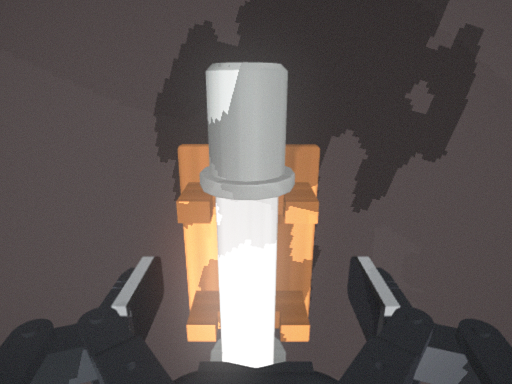

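The wrist view shows the handle between the open fingers, its axis at about column 248 against centre 255. That means a shift of about 2.7 mm along -y of the tool. I make that shift and then close.

```bash
echo '{"deltas":[[0, -0.56, 0.2, 0, 0, 0, 0.085], [0, -0.56, 0.2, 0, 0, 0, 0.085], [0, -0.56, 0.2, 0, 0, 0, 0.02], [0, -0.56, 0.2, 0, 0, 0, 0.02], [0, -0.56, 0.2, 0, 0, 0, 0.02], [0, -0.56, 0.2, 0, 0, 0, 0.02], [0, -0.56, 0.2, 0, 0, 0, 0.02], [0, -0.56, 0.2, 0, 0, 0, 0.02], [0, -0.56, 0.2, 0, 0, 0, 0.02], [0, -0.56, 0.2, 0, 0, 0, 0.02], [0, -0.56, 0.2, 0, 0, 0, 0.02], [0, -0.56, 0.2, 0, 0, 0, 0.02]]}' > m.json && python3 drive.py m.json 70
python3 - <<'E'
from h import *
s=arm.get_state();R=s['orientation'];print(s['tcp_pos'].round(4),np.degrees(np.arctan2(R[1,0],R[0,0])),R[2].round(4),s['grasp_force'])
E
```

```text
time: 3.28
tcp_pos: [0.4933, -0.1998, 0.0205]
orientation: [[-0.243, 0.97, 0.001], [0.97, 0.243, -0.0], [-0.0, 0.001, -1.0]]
ft_force: [0.6, -0.3, 1.8]
finger_gap: 0.0228
grasp_force: 69.6
[ 0.4933 -0.1998  0.0205] 104.0344855465152 [-3.e-04  8.e-04 -1.e+00] 69.63948726654053
```

```bash
echo '{"deltas":[[0, 0, -1, 0, 0, 0, 0.02], [0, 0, -4, 0, 0, 0, 0.02], [0, 0, -8, 0, 0, 0, 0.02], [0, 0, -14, 0, 0, 0, 0.02], [0, 0, -20, 0, 0, 0, 0.02], [4, 3.2, -26, 0, 0, 2, 0.02], [9, 7.4, -30, 0, 0, 6, 0.02], [15, 12, -34, 0, 0, 10, 0.02], [20, 16, -38, 0, 0, 14, 0.02], [26, 21, -42, 0, 0, 18, 0.02], [31, 25, -46, 0, 0, 22, 0.02], [36, 29, -49, 0, 0, 25, 0.02]]}' > m.json && python3 drive.py m.json
echo '{"deltas":[[5, 4, -3, 0, 0, 3, 0.02], [10, 8, -5, 0, 0, 6, 0.02], [15, 12, -6, 0, 0, 8, 0.02], [19, 16, -7, 0, 0, 10, 0.02], [21.4, 18, -7, 0, 0, 11, 0.02], [23, 19.2, -7, 0, 0, 11, 0.02], [23, 19.2, -7, 0, 0, 11, 0.02], [23, 19.2, -7, 0, 0, 11, 0.02], [23, 19.2, -7, 0, 0, 11, 0.02]]}' > m.json && python3 drive.py m.json
python3 - <<'E'
from h import *
s=arm.get_state();R=s['orientation'];print(s['tcp_pos'].round(4),np.degrees(np.arctan2(R[1,0],R[0,0])),R[2].round(4),s['grasp_force'])
for n in('wrist','scene','side'):
    np.savez(f'pics/{n}3.npz',**arm.camera_params(n)); cv2.imwrite(f'pics/{n}3.png',arm.read_camera(n)[:,:,::-1])
E
```

```text
time: 4.28
tcp_pos: [0.5892, 0.012, 0.2657]
orientation: [[0.192, 0.981, -0.002], [0.981, -0.192, -0.0], [-0.0, -0.002, -1.0]]
ft_force: [1.2, -0.7, -3.5]
finger_gap: 0.0228
grasp_force: 69.1
time: 5.03
tcp_pos: [0.7047, 0.1026, 0.299]
orientation: [[0.375, 0.927, -0.003], [0.927, -0.375, -0.002], [-0.003, -0.002, -1.0]]
ft_force: [-0.3, -0.9, -3.6]
finger_gap: 0.023
grasp_force: 69.4
[0.7047 0.1026 0.299 ] 67.96405568188254 [-0.0031 -0.0021 -1.    ] 69.3589460849762
```

View pics/wrist3.png

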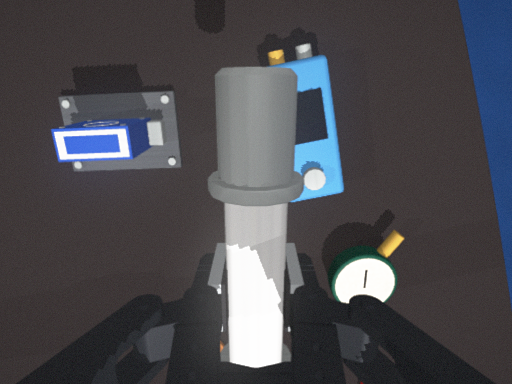

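The wrist view shows the plate at left, with screws at (65,104), (165,99), (172,161) and (78,166). The housing's top face has a white frame around (93,144). The go plug points up at column 255.

```bash
cat > top.py <<'E'
from h import *
def top(name,f,box):
    p=dict(np.load(f'pics/{f}.npz')); im=cv2.imread(f'pics/{f}.png'); x0,y0,x1,y1=box
    k=8; c=cv2.resize(im[y0:y1,x0:x1],None,fx=k,fy=k,interpolation=cv2.INTER_LINEAR)
    m=(c.min(2)>np.percentile(c.min(2),99.5)*.6).astype(np.uint8)
    cs,_=cv2.findContours(m,cv2.RETR_EXTERNAL,cv2.CHAIN_APPROX_NONE); q=max(cs,key=cv2.contourArea)
    q=cv2.approxPolyDP(cv2.convexHull(q),.03*cv2.arcLength(q,True),True).reshape(-1,2)
    uv=(q+.5)/k-.5+[x0,y0]; X=plane(p,uv,.092)
    e=np.roll(X,-1,0)-X; L=np.linalg.norm(e,axis=1); 
    print(name,uv.round(1).tolist(),'len',L.round(4),'ang',(np.degrees(np.arctan2(e[:,1],e[:,0]))%180).round(1),'ctr',X.mean(0).round(4))
    return X
E
python3 - <<'E'
from top import *
top('wrist','wrist3',(48,112,137,168)); top('scene','scene3',(290,105,325,142)); top('side','side3',(188,235,225,295))
p=dict(np.load('pics/wrist3.npz'));X=plane(p,[(65,104),(165,99),(172,161),(78,166)],.014);print('plate',X.round(4).tolist(),X.mean(0))
for n,uv in(('scene',[(286,130),(314,125),(322,161),(291,164)]),):
    pass
E
```

```text
wrist [[125.2, 129.1], [128.7, 156.4], [59.2, 158.1], [53.9, 131.4]] len [0.0296 0.0779 0.0292 0.0781] ang [ 68.3 159.1  68.5 159.4] ctr [0.5476 0.1873 0.092 ]
scene [[290.6, 119.3], [322.2, 115.7], [324.4, 126.3], [322.2, 133.1], [303.3, 137.3], [291.9, 134.1]] len [0.0966 0.0413 0.0269 0.0582 0.0345 0.0561] ang [ 67.3 153.  129.6  74.5  38.5 150.3] ctr [0.559  0.1945 0.092 ]
side [[202.9, 242.4], [217.1, 268.9], [205.1, 274.2], [191.9, 247.9]] len [0.0804 0.0298 0.0779 0.0294] ang [162.   71.5 161.6  76.2] ctr [0.5508 0.1864 0.092 ]
plate [[0.5001, 0.2466, 0.014], [0.622, 0.2026, 0.014], [0.5944, 0.1275, 0.014], [0.4725, 0.1698, 0.014]] [0.54723794 0.1866341  0.014     ]
```

To row units: 0.099 m is 19.8, -0.0875 m is -17.5.

```bash
echo '{"deltas":[[0.6, -2, 2, 0, 0, -0.5, 0.02], [1.4, -6, 6, 0, 0, -1, 0.02], [2.4, -10, 11, 0, 0, -1.5, 0.02], [3.6, -14, 16, 0, 0, -1.5, 0.02], [4.2, -16.4, 19, 0, 0, -1.5, 0.02], [4.4, -17.5, 19.8, 0, 0, -1.5, 0.02], [4.4, -17.5, 19.8, 0, 0, -1.5, 0.02], [4.4, -17.5, 19.8, 0, 0, -1.5, 0.02], [4.4, -17.5, 19.8, 0, 0, -1.5, 0.02], [4.4, -17.5, 19.8, 0, 0, -1.5, 0.02]]}' > m.json && python3 drive.py m.json
python3 - <<'E'
from top import *
C=[]
for i in range(4):
    s=arm.get_state();R=s['orientation'];p=arm.camera_params('wrist');C.append(np.r_[s['tcp_pos'],np.degrees(np.arctan2(R[1,0],R[0,0]))])
    f=f'w4_{i}';np.savez(f'pics/{f}.npz',**p);cv2.imwrite(f'pics/{f}.png',arm.read_camera('wrist')[:,:,::-1])
print(np.array(C).round(4),np.mean(C,0))
uv=project(p,[(.5478,.187,.092)])[0];print(uv)
x,y=uv.astype(int)
for i in range(4):
    X=top(i,f'w4_{i}',(x-62,y-36,x+62,y+30)); d=R.T@(X.mean(0)-C[i][:3]);print('in tool',d.round(4))
E
```

```text
time: 6.02
tcp_pos: [0.6357, 0.1563, 0.2035]
orientation: [[0.352, 0.936, 0.005], [0.936, -0.352, 0.0], [0.002, 0.004, -1.0]]
ft_force: [-0.3, 0.3, -4.0]
finger_gap: 0.0232
grasp_force: 69.3
[[ 0.6357  0.1563  0.2035 69.3674]
 [ 0.6353  0.1566  0.2032 69.3848]
 [ 0.6348  0.1568  0.2028 69.4089]
 [ 0.6344  0.157   0.2024 69.4404]] [ 0.6350359   0.1566815   0.20297448 69.40036766]
[142.7590807  192.76233515]
0 [[187.3, 174.9], [189.2, 209.3], [96.1, 209.1], [91.2, 174.9]] len [0.0296 0.0781 0.0296 0.0779] ang [ 68.6 159.2  68.2 159.2] ctr [0.5475 0.1872 0.092 ]
in tool [-0.0022 -0.0936  0.1113]
1 [[187.6, 174.4], [189.9, 209.3], [96.6, 208.8], [92.1, 174.8]] len [0.0299 0.0782 0.0294 0.0773] ang [ 69.4 159.1  67.7 159.5] ctr [0.5477 0.1874 0.092 ]
in tool [-0.002 -0.093  0.111]
2 [[188.6, 175.1], [190.2, 209.6], [96.9, 208.8], [92.1, 175.3]] len [0.0296 0.078  0.029  0.0781] ang [ 68.3 158.9  68.4 159.4] ctr [0.5475 0.1873 0.092 ]
in tool [-0.0023 -0.0927  0.1106]
3 [[189.1, 175.2], [191.1, 209.7], [97.7, 209.3], [93.1, 175.2]] len [0.0296 0.0781 0.0295 0.0776] ang [ 69.  159.2  67.9 159.3] ctr [0.5476 0.1872 0.092 ]
in tool [-0.0024 -0.092   0.1102]
```

View pics/w4_0.png

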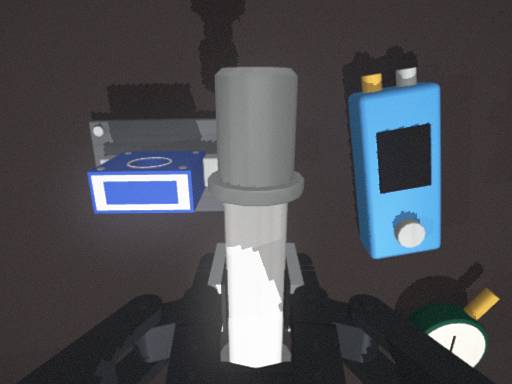

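```bash
echo '{"deltas":[[-2, -1.4, 0, 0, 0, 0.2, 0.02], [-7, -4.6, 0, 0, 0, 0.2, 0.02], [-13, -8.6, 0, 0, 0, 0.2, 0.02], [-19, -12.6, 0, 0, 0, 0.2, 0.02], [-24, -16, 3, 0, 0, 0.2, 0.02], [-27, -17.9, 8, 0, 0, 0.2, 0.02], [-27, -17.9, 14, 0, 0, 0.2, 0.02], [-27, -17.9, 20, 0, 0, 0.2, 0.02], [-27, -17.9, 24, 0, 0, 0.2, 0.02], [-27, -17.9, 26, 0, 0, 0.2, 0.02], [-27, -17.9, 26, 0, 0, 0.2, 0.02], [-27, -17.9, 26, 0, 0, 0.2, 0.02]]}' > m.json && python3 drive.py m.json 
echo '{"deltas":[[0, 0, 0, 0, 0, 0, 0.02], [0, 0, 0, 0, 0, 0, 0.02], [0, 0, 0, 0, 0, 0, 0.02]]}' > m.json && python3 drive.py m.json
cat > off.py <<'E'
from h import *
B=np.array([.5476,.1873,.062]);th=np.radians(69.2);u=np.array([np.cos(th),np.sin(th),0]);n=np.array([np.sin(th),-np.cos(th),0])
C=[]
for i in range(3):
    s=arm.get_state();R=s['orientation'];C.append(np.r_[s['tcp_pos'],np.degrees(np.arctan2(R[1,0],R[0,0])),R[2,:2]]);arm.read_camera('side')
m=np.mean(C,0);print('tcp',m.round(4),'along',((m[:3]-B)@u).round(4),'lat(+tooly)',((m[:3]-B)@n).round(4),'ft',s['ft_force'].round(1),'gf',round(s['grasp_force'],1))
E
python3 off.py
```

```text
time: 7.22
tcp_pos: [0.5027, 0.0629, 0.0717]
orientation: [[0.353, 0.936, 0.001], [0.936, -0.353, 0.0], [0.001, 0.0, -1.0]]
ft_force: [0.4, 0.1, -3.7]
finger_gap: 0.0233
grasp_force: 69.4
time: 7.47
tcp_pos: [0.5036, 0.0628, 0.0729]
orientation: [[0.353, 0.936, 0.003], [0.936, -0.353, 0.0], [0.001, 0.003, -1.0]]
ft_force: [-0.3, -0.3, -2.9]
finger_gap: 0.0229
grasp_force: 69.4
tcp [5.03300e-01 6.27000e-02 7.26000e-02 6.93275e+01 1.10000e-03 2.50000e-03] along -0.1322 lat(+tooly) 0.0028 ft [-0.9 -0.4 -4.2] gf 69.4
```

To row units: 0.027 m is 5.4, 0.015 m is 3.

```bash
echo '{"deltas":[[0, -0.56, 3, 0, 0, 0, 0.02], [0, -0.56, 5.4, 0, 0, 0, 0.02], [0, -0.56, 5.4, 0, 0, 0, 0.02], [0, -0.56, 5.4, 0, 0, 0, 0.02], [0, -0.56, 5.4, 0, 0, 0, 0.02], [0, -0.56, 5.4, 0, 0, 0, 0.02]]}' > m.json && python3 drive.py m.json
python3 off.py; python3 off.py
python3 - <<'E'
from h import *
for n in('scene','side'):
    np.savez(f'pics/{n}5.npz',**arm.camera_params(n)); cv2.imwrite(f'pics/{n}5.png',arm.read_camera(n)[:,:,::-1])
a=cv2.imread('pics/scene5.png');b=cv2.imread('pics/side5.png')
f=lambda i,x,y:cv2.resize(i[y:y+100,x:x+100],None,fx=4,fy=4,interpolation=cv2.INTER_CUBIC)
cv2.imwrite('pics/crop5.png',np.hstack([f(a,240,80),f(b,180,210)]))
E
```

```text
time: 8.12
tcp_pos: [0.5001, 0.0636, 0.0448]
orientation: [[0.353, 0.936, 0.001], [0.936, -0.353, 0.0], [0.001, 0.001, -1.0]]
ft_force: [-0.1, -0.1, -4.6]
finger_gap: 0.0232
grasp_force: 69.3
tcp [5.00100e-01 6.36000e-02 4.48000e-02 6.93256e+01 6.00000e-04 1.10000e-03] along -0.1325 lat(+tooly) -0.0005 ft [-0.2 -0.6 -3.8] gf 69.3
tcp [4.99900e-01 6.35000e-02 4.48000e-02 6.93232e+01 5.00000e-04 9.00000e-04] along -0.1326 lat(+tooly) -0.0006 ft [ 0.  -0.4 -4.4] gf 69.3
```

View pics/crop5.png

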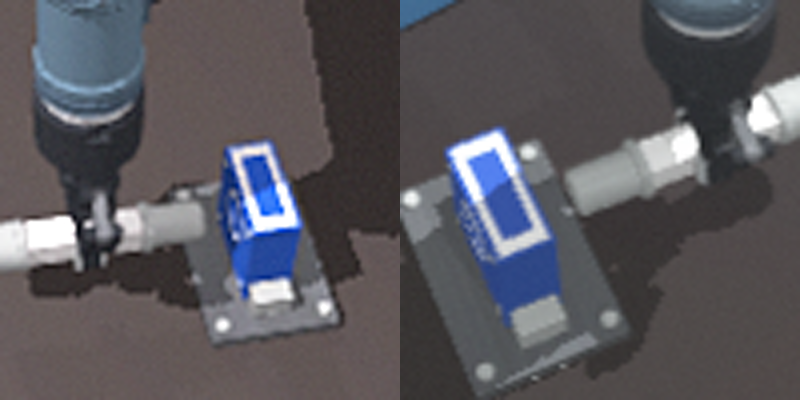

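The crops show the go plug level and pointing at the near mouth, about 25 mm short of it. Measured lateral error is about 0.5 mm and height is right. I advance gently.

To row units: 0.0005 m is 0.1, 0.032 m is 6.4.

```bash
echo '{"deltas":[[1, 0.1, 0, 0, 0, 0, 0.02], [2.4, 0.1, 0, 0, 0, 0.1, 0.02], [3.8, 0.1, 0, 0, 0, 0.1, 0.02], [4.8, 0.1, 0, 0, 0, 0.1, 0.02], [5.2, 0.1, 0, 0, 0, 0.1, 0.02], [5.6, 0.1, 0, 0, 0, 0.1, 0.02], [6, 0.1, 0, 0, 0, 0.1, 0.02], [6.4, 0.1, 0, 0, 0, 0.1, 0.02], [6.4, 0.1, 0, 0, 0, 0.1, 0.02], [6.4, 0.1, 0, 0, 0, 0.1, 0.02]]}' > m.json && python3 drive.py m.json
python3 off.py
```

```text
time: 9.35
tcp_pos: [0.5112, 0.0932, 0.0443]
orientation: [[0.355, 0.935, -0.0], [0.935, -0.355, -0.0], [-0.0, -0.0, -1.0]]
ft_force: [-0.4, -0.3, -4.6]
finger_gap: 0.023
grasp_force: 69.3
tcp [ 5.11100e-01  9.31000e-02  4.42000e-02  6.92149e+01 -2.00000e-04
 -1.00000e-04] along -0.101 lat(+tooly) -0.0007 ft [-0.8 -0.8 -3.9] gf 69.3
```

```bash
echo '{"deltas":[[0.6, 0.06, 0, 0, 0, 0, 0.02], [1.2, 0.06, 0, 0, 0, 0, 0.02], [1.8, 0.06, 0, 0, 0, 0, 0.02], [2.4, 0.06, 0, 0, 0, 0, 0.02], [3, 0.06, 0, 0, 0, 0, 0.02], [3.6, 0.06, 0, 0, 0, 0, 0.02], [4, 0.06, 0, 0, 0, 0, 0.02], [4, 0.06, 0, 0, 0, 0, 0.02], [4, 0.06, 0, 0, 0, 0, 0.02]]}' > m.json && python3 drive.py m.json
python3 off.py
```

```text
time: 10.25
tcp_pos: [0.5185, 0.112, 0.0443]
orientation: [[0.354, 0.935, -0.0], [0.935, -0.354, -0.0], [-0.0, -0.0, -1.0]]
ft_force: [0.7, 0.3, -4.9]
finger_gap: 0.0229
grasp_force: 69.3
tcp [ 5.1850e-01  1.1180e-01  4.4200e-02  6.9231e+01 -2.0000e-04 -1.0000e-04] along -0.0809 lat(+tooly) -0.0004 ft [ 0.3 -0.8 -4.1] gf 69.3
```

```bash
echo '{"deltas":[[0.6, 0.04, 0, 0, 0, 0, 0.02], [1.2, 0.04, 0, 0, 0, 0, 0.02], [1.6, 0.04, 0, 0, 0, 0, 0.02], [1.8, 0.04, 0, 0, 0, 0, 0.02], [2, 0.04, 0, 0, 0, 0, 0.02], [2.2, 0.04, 0, 0, 0, 0, 0.02], [2.2, 0.04, 0, 0, 0, 0, 0.02]]}' > m.json && python3 drive.py m.json
echo '{"deltas":[[0.2, 0, 0, 0, 0, 0, 0.02], [0.2, 0, 0, 0, 0, 0, 0.02], [0.4, 0, 0, 0, 0, 0, 0.02], [0.4, 0, 0, 0, 0, 0, 0.02]]}' > m.json && python3 drive.py m.json
python3 off.py
```

```text
time: 10.98
tcp_pos: [0.5227, 0.1224, 0.0443]
orientation: [[0.354, 0.935, 0.0], [0.935, -0.354, 0.0], [0.0, -0.0, -1.0]]
ft_force: [-0.1, 0.0, -3.1]
finger_gap: 0.0231
grasp_force: 69.3
time: 11.32
tcp_pos: [0.5234, 0.1241, 0.0443]
orientation: [[0.355, 0.935, 0.0], [0.935, -0.355, 0.0], [0.0, 0.0, -1.0]]
ft_force: [0.5, 0.3, -3.5]
finger_gap: 0.023
grasp_force: 69.3
tcp [5.23400e-01 1.24000e-01 4.43000e-02 6.92318e+01 1.00000e-04 0.00000e+00] along -0.0677 lat(+tooly) -0.0002 ft [-0.9  0.8 -3.9] gf 69.3
```

```bash
echo '{"deltas":[[0.1, 0, 0, 0, 0, 0, 0.02], [0.2, 0, 0, 0, 0, 0, 0.02], [0.2, 0, 0, 0, 0, 0, 0.02], [0.2, 0, 0, 0, 0, 0, 0.02]]}' > m.json && python3 drive.py m.json | grep -E 'tcp|ft_f'
echo '{"deltas":[[0.1, 0, 0, 0, 0, 0, 0.02], [0.2, 0, 0, 0, 0, 0, 0.02], [0.2, 0, 0, 0, 0, 0, 0.02], [0.2, 0, 0, 0, 0, 0, 0.02]]}' > m.json && python3 drive.py m.json| grep -E 'tcp|ft_f'
python3 off.py
```

```text
tcp_pos: [0.5237, 0.1249, 0.0443]
ft_force: [0.4, -0.4, -4.4]
tcp_pos: [0.5238, 0.1253, 0.0442]
ft_force: [-0.3, -1.4, -3.2]
tcp [ 5.23800e-01  1.25300e-01  4.42000e-02  6.92121e+01 -9.00000e-04
 -3.00000e-04] along -0.0664 lat(+tooly) -0.0002 ft [-0.8 -1.2 -4. ] gf 69.5
```

To row units: 0.001 m is 0.2, 0.0005 m is 0.1.

```bash
echo '{"deltas":[[0.1, 0, 0, 0, 0, 0, 0.02], [0.2, 0, 0, 0, 0, 0, 0.02], [0.2, 0, 0, 0, 0, 0, 0.02], [0.2, 0, 0, 0, 0, 0, 0.02]]}' > m.json && python3 drive.py m.json| grep -E 'tcp|ft_f|grasp'
echo '{"deltas":[[0.1, 0, 0, 0, 0, 0, 0.02], [0.2, 0, 0, 0, 0, 0, 0.02], [0.2, 0, 0, 0, 0, 0, 0.02], [0.2, 0, 0, 0, 0, 0, 0.02]]}' > m.json && python3 drive.py m.json| grep -E 'tcp|ft_f|grasp'
python3 off.py
python3 - <<'E'
from h import *
cv2.imwrite('pics/w6.png',arm.read_camera('wrist')[:,:,::-1])
E
```

```text
tcp_pos: [0.5239, 0.1253, 0.0441]
ft_force: [-2.6, -4.7, -1.6]
grasp_force: 69.9
tcp_pos: [0.5239, 0.1253, 0.044]
ft_force: [-2.6, -6.5, -1.3]
grasp_force: 70.0
tcp [ 5.23900e-01  1.25300e-01  4.40000e-02  6.91666e+01 -4.00000e-03
 -1.20000e-03] along -0.0664 lat(+tooly) -0.0002 ft [-2.7 -6.6 -1.6] gf 70.0
```

View pics/w6.png

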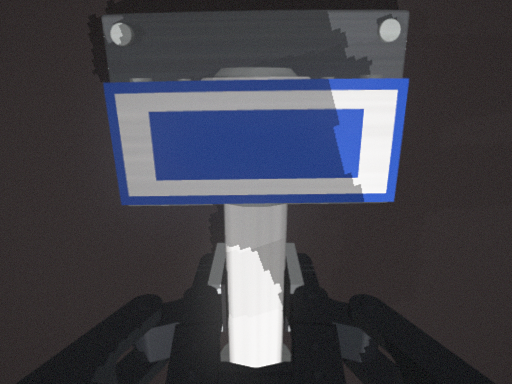

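The wrist view shows the housing top at rows 80-205 with the go tip showing past its far face at about (256,75). The collar is against the near face. It stopped at -66.4 mm as predicted, with about 7 N, so the go end is fully home. I draw it out.

```bash
echo '{"deltas":[[-0.6, 0, 0, 0, 0, 0, 0.02], [-1.6, 0, 0, 0, 0, 0, 0.02], [-2.8, 0, 0, 0, 0, 0, 0.02], [-4, 0, 0, 0, 0, 0, 0.02], [-5.4, 0, 0, 0, 0, 0, 0.02], [-6.8, 0, 0, 0, 0, 0, 0.02], [-8.2, 0, 0, 0, 0, 0, 0.02], [-9.8, 0, 0, 0, 0, 0, 0.02], [-11.6, 0, 0, 0, 0, 0, 0.02], [-13, 0, 0, 0, 0, 0, 0.02], [-13.8, 0, 0, 0, 0, 0, 0.02], [-13.8, 0, 0, 0, 0, 0, 0.02]]}' > m.json && python3 drive.py m.json
python3 off.py
```

```text
time: 14.15
tcp_pos: [0.4996, 0.0614, 0.0441]
orientation: [[0.357, 0.934, -0.001], [0.934, -0.357, -0.001], [-0.001, -0.001, -1.0]]
ft_force: [-0.6, 0.0, -3.5]
finger_gap: 0.0232
grasp_force: 69.5
tcp [ 5.00100e-01  6.23000e-02  4.42000e-02  6.91551e+01 -3.00000e-04
 -0.00000e+00] along -0.1337 lat(+tooly) -0.0 ft [-0.6  0.8 -4.1] gf 69.5
```

The manual's scale: shifts go in units of 5 mm. Converting my numbers, 0.19 m is 38, 0.16 m is 32.

```bash
echo '{"deltas":[[0, 0, -2, 0, 0, 0, 0.02], [0, 0, -7, 0, 0, 0, 0.02], [0, 0, -13, 0, 0, 0, 0.02], [0, 0, -19, 0, 0, 0, 0.02], [0, 0, -22, 0, 0, 0, 0.02], [3, 0, -22, 0, 0, 0, 0.02], [8, 0, -22, 0, 0, 0, 0.02], [14, 0, -22, 0, 0, 0, 0.02], [20, 0, -22, 0, 0, 0, 0.02], [26, 0, -22, 0, 0, 0, 0.02], [32, 0, -22, 0, 0, 0, 0.02], [38, 0, -22, 0, 0, 0, 0.02]]}' > m.json && python3 drive.py m.json | grep -E 'time|tcp|ft_f|grasp'
echo '{"deltas":[[5, 0, 0, 0, 0, 0, 0.02], [9, 0, 0, 0, 0, 0, 0.02], [12, 0, 0, 0, 0, 0, 0.02], [13.4, 0, 0, 0, 0, 0, 0.02], [13.4, 0, 0, 0, 0, 0, 0.02], [13.4, 0, 0, 0, 0, 0, 0.02], [13.4, 0, 0, 0, 0, 0, 0.02], [13.4, 0, 0, 0, 0, 0, 0.02]]}' > m.json && python3 drive.py m.json | grep -E 'time|tcp|ft_f|grasp'
python3 off.py
```

```text
time: 15.3
tcp_pos: [0.5677, 0.2428, 0.1549]
ft_force: [0.5, -0.2, -3.7]
grasp_force: 69.7
time: 15.97
tcp_pos: [0.5916, 0.3012, 0.1541]
ft_force: [-0.2, -0.2, -3.9]
grasp_force: 69.6
tcp [ 5.91600e-01  3.01400e-01  1.54200e-01  6.91117e+01 -1.50000e-03
  3.00000e-04] along 0.1223 lat(+tooly) 0.0006 ft [-0.2 -0.4 -3.4] gf 69.6
```

To row units: 0.11 m is 22, -0.0006 m is -0.12.

```bash
echo '{"deltas":[[0, -0.12, 2, 0, 0, -0.1, 0.02], [0, -0.12, 7, 0, 0, -0.1, 0.02], [0, -0.12, 13, 0, 0, -0.1, 0.02], [0, -0.12, 18, 0, 0, -0.1, 0.02], [0, -0.12, 21, 0, 0, -0.1, 0.02], [0, -0.12, 22, 0, 0, -0.1, 0.02], [0, -0.12, 22, 0, 0, -0.1, 0.02], [0, -0.12, 22, 0, 0, -0.1, 0.02], [0, -0.12, 22, 0, 0, -0.1, 0.02], [0, -0.12, 22, 0, 0, -0.1, 0.02]]}' > m.json && python3 drive.py m.json | grep -E 'time|tcp|ft_f|grasp'
python3 off.py
```

```text
time: 16.95
tcp_pos: [0.5926, 0.3048, 0.0467]
ft_force: [0.1, -0.3, -3.6]
grasp_force: 69.5
tcp [5.92300e-01 3.04600e-01 4.64000e-02 6.93217e+01 2.90000e-03 2.50000e-03] along 0.1256 lat(+tooly) 0.0001 ft [-0.3  0.3 -4.2] gf 69.5
```

```bash
echo '{"deltas":[[0, 0, 0, 0, 0, 0, 0.02], [0, 0, 0, 0, 0, 0, 0.02], [0, 0, 0, 0, 0, 0, 0.02], [0, 0, 0, 0, 0, 0, 0.02]]}' > m.json && python3 drive.py m.json | grep -E 'time'
python3 off.py
```

```text
time: 17.43
tcp [ 5.90800e-01  3.03600e-01  4.42000e-02  6.93265e+01 -1.00000e-04
 -1.00000e-04] along 0.1241 lat(+tooly) -0.0009 ft [ 0.7 -0.2 -3.6] gf 69.5
```

```bash
echo '{"deltas":[[-1, 0.16, 0, 0, 0, 0.1, 0.02], [-2.2, 0.16, 0, 0, 0, 0.1, 0.02], [-3.4, 0.16, 0, 0, 0, 0.1, 0.02], [-4.4, 0.16, 0, 0, 0, 0.1, 0.02], [-5, 0.16, 0, 0, 0, 0.1, 0.02], [-5.4, 0.16, 0, 0, 0, 0.1, 0.02], [-5.4, 0.16, 0, 0, 0, 0.1, 0.02], [-5.4, 0.16, 0, 0, 0, 0.1, 0.02], [-5.4, 0.16, 0, 0, 0, 0.1, 0.02]]}' > m.json && python3 drive.py m.json | grep -E 'time|tcp|ft_f|grasp'
python3 off.py
python3 - <<'E'
from h import *
for n in('scene','side'): cv2.imwrite(f'pics/{n}7.png',arm.read_camera(n)[:,:,::-1])
a=cv2.imread('pics/scene7.png');b=cv2.imread('pics/side7.png')
f=lambda i,x,y:cv2.resize(i[y:y+100,x:x+100],None,fx=4,fy=4,interpolation=cv2.INTER_CUBIC)
cv2.imwrite('pics/crop7.png',np.hstack([f(a,280,80),f(b,140,210)]))
E
```

```text
time: 18.33
tcp_pos: [0.5822, 0.2786, 0.0445]
ft_force: [0.1, -0.1, -3.8]
grasp_force: 69.5
tcp [5.82100e-01 2.78700e-01 4.44000e-02 6.92526e+01 7.00000e-04 0.00000e+00] along 0.0977 lat(+tooly) -0.0002 ft [ 0.  -0.2 -4.3] gf 69.5
```

View pics/crop7.png

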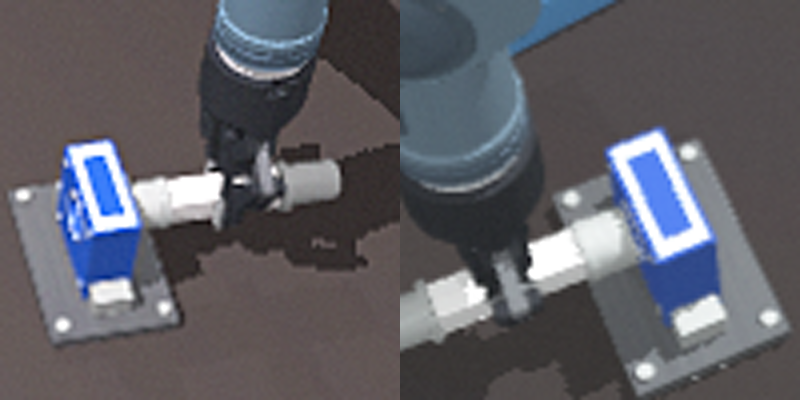

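The crops show the no-go plug square in front of the far mouth, about 4 mm short. I approach in small steps.

To row units: -0.0035 m is -0.7, -0.003 m is -0.6.

```bash
echo '{"deltas":[[-0.2, 0.04, 0, 0, 0, 0, 0.02], [-0.4, 0.04, 0, 0, 0, 0, 0.02], [-0.6, 0.04, 0, 0, 0, 0, 0.02], [-0.7, 0.04, 0, 0, 0, 0, 0.02], [-0.7, 0.04, 0, 0, 0, 0, 0.02], [-0.7, 0.04, 0, 0, 0, 0, 0.02]]}' > m.json && python3 drive.py m.json | grep -E 'time|tcp|ft_f'
echo '{"deltas":[[-0.1, 0, 0, 0, 0, 0, 0.02], [-0.2, 0, 0, 0, 0, 0, 0.02], [-0.2, 0, 0, 0, 0, 0, 0.02], [-0.2, 0, 0, 0, 0, 0, 0.02]]}' > m.json && python3 drive.py m.json | grep -E 'time|tcp|ft_f'
python3 off.py
```

```text
time: 19.08
tcp_pos: [0.5812, 0.2752, 0.0444]
ft_force: [-0.1, 1.0, -5.4]
time: 19.42
tcp_pos: [0.5811, 0.2752, 0.0447]
ft_force: [1.6, 4.3, -5.3]
tcp [5.81100e-01 2.75200e-01 4.46000e-02 6.92729e+01 2.50000e-03 6.00000e-04] along 0.0941 lat(+tooly) 0.0001 ft [ 1.7  4.5 -5.9] gf 69.3
```

```bash
echo '{"deltas":[[-0.1, 0, 0, 0, 0, 0, 0.02], [-0.1, 0, 0, 0, 0, 0, 0.02], [-0.1, 0, 0, 0, 0, 0, 0.02], [-0.1, 0, 0, 0, 0, 0, 0.02], [-0.1, 0, 0, 0, 0, 0, 0.02], [-0.1, 0, 0, 0, 0, 0, 0.02], [-0.1, 0, 0, 0, 0, 0, 0.02], [-0.1, 0, 0, 0, 0, 0, 0.02], [-0.1, 0, 0, 0, 0, 0, 0.02], [-0.1, 0, 0, 0, 0, 0, 0.02], [-0.1, 0, 0, 0, 0, 0, 0.02], [-0.1, 0, 0, 0, 0, 0, 0.02]]}' > m.json && python3 drive.py m.json | grep -E 'time|tcp|ft_f'
echo '{"deltas":[[0, 0, 0, 0, 0, 0, 0.02], [0, 0, 0, 0, 0, 0, 0.02], [0, 0, 0, 0, 0, 0, 0.02], [0, 0, 0, 0, 0, 0, 0.02], [0, 0, 0, 0, 0, 0, 0.02], [0, 0, 0, 0, 0, 0, 0.02]]}' > m.json && python3 drive.py m.json | grep -E 'time|tcp|ft_f'
python3 off.py
```

```text
time: 20.57
tcp_pos: [0.581, 0.2752, 0.0447]
ft_force: [3.3, 5.8, -6.1]
time: 21.07
tcp_pos: [0.5811, 0.2752, 0.0447]
ft_force: [3.0, 5.1, -7.1]
tcp [5.81100e-01 2.75200e-01 4.47000e-02 6.92809e+01 3.40000e-03 8.00000e-04] along 0.094 lat(+tooly) 0.0001 ft [ 2.4  5.9 -6. ] gf 69.3
```

To row units: -0.12 m is -24, -0.035 m is -7.

```bash
echo '{"deltas":[[0.6, 0, 0, 0, 0, 0, 0.02], [2, 0, 0, 0, 0, 0, 0.02], [4, 0, 0, 0, 0, 0, 0.02], [6, 0, 0, 0, 0, 0, 0.02], [7, 0, 0, 0, 0, 0, 0.02], [7, 0, -2, 0, 0, 0, 0.02], [7, 0, -7, 0, 0, 0, 0.02], [7, 0, -13, 0, 0, 0, 0.02], [7, 0, -19, 0, 0, 0, 0.02], [7, 0, -23, 0, 0, 0, 0.02], [7, 0, -24, 0, 0, 0, 0.02], [7, 0, -24, 0, 0, 0, 0.02]]}' > m.json && python3 drive.py m.json | grep -E 'time|tcp|ft_f'
echo '{"deltas":[[-3, 0, 0, 0, 0, 0, 0.02], [-8, 0, 0, 0, 0, 0, 0.02], [-14, 0, 0, 0, 0, 0, 0.02], [-20, 0, 0, 0, 0, 0, 0.02], [-26, 0.8, 0, 0, 0, -3, 0.02], [-32, 2, 0, 0, 0, -6, 0.02], [-38, 3.2, 0, 0, 0, -9, 0.02], [-44, 4.4, 0, 0, 0, -12, 0.02], [-50, 5.6, 0, 0, 0, -15, 0.02], [-56, 6.8, 0, 0, 0, -18, 0.02], [-62, 8, 0, 0, 0, -21, 0.02], [-68, 9.4, 0, 0, 0, -24, 0.02]]}' > m.json && python3 drive.py m.json | grep -E 'time|tcp|orie|ft_f|grasp'
```

```text
time: 22.22
tcp_pos: [0.5943, 0.3071, 0.1674]
ft_force: [0.5, 0.9, -3.7]
time: 23.22
tcp_pos: [0.5134, -0.03, 0.1621]
orientation: [[-0.059, 0.998, -0.005], [0.998, 0.059, 0.0], [0.0, -0.005, -1.0]]
ft_force: [0.5, -0.2, -3.9]
grasp_force: 69.6
```

```bash
cat > seat.py <<'E'
from h import *
s=arm.get_state();R=s['orientation'];d=R.T@(np.array([.4933,-.1998,.0205])-s['tcp_pos'])
print('tcp',s['tcp_pos'].round(4),'delta tool',d.round(4),'rz',-(104-np.degrees(np.arctan2(R[1,0],R[0,0]))).round(2),'tilt',R[2,:2].round(4),'ft',s['ft_force'].round(1))
E
echo '{"deltas":[[0, 0, 0, 0, 0, 0, 0.02], [0, 0, 0, 0, 0, 0, 0.02], [0, 0, 0, 0, 0, 0, 0.02]]}' > m.json && python3 drive.py m.json | grep time; python3 seat.py
```

```text
time: 23.47
tcp [ 0.5148 -0.0284  0.1627] delta tool [-0.1701 -0.0304  0.1421] rz -10.84 tilt [ 0.0011 -0.0032] ft [-0.5 -0.2 -3.7]
```

```bash
echo '{"deltas":[[-3, -0.6, 0, 0, 0, -1, 0.02], [-8, -1.6, 0, 0, 0, -3, 0.02], [-14, -2.6, 0, 0, 0, -5, 0.02], [-20, -3.6, 0, 0, 0, -7, 0.02], [-26, -4.8, 0, 0, 0, -9, 0.02], [-31, -5.6, 2, 0, 0, -10.8, 0.02], [-34, -6, 6, 0, 0, -10.8, 0.02], [-34, -6, 10, 0, 0, -10.8, 0.02], [-34, -6, 14, 0, 0, -10.8, 0.02], [-34, -6, 16, 0, 0, -10.8, 0.02], [-34, -6, 16, 0, 0, -10.8, 0.02], [-34, -6, 16, 0, 0, -10.8, 0.02]]}' > m.json && python3 drive.py m.json | grep -E 'time|ft_f'
echo '{"deltas":[[0, 0, 0, 0, 0, 0, 0.02], [0, 0, 0, 0, 0, 0, 0.02], [0, 0, 0, 0, 0, 0, 0.02], [0, 0, 0, 0, 0, 0, 0.02]]}' > m.json && python3 drive.py m.json | grep time; python3 seat.py
python3 - <<'E'
from h import *
np.savez('pics/w8.npz',**arm.camera_params('wrist'));cv2.imwrite('pics/w8.png',arm.read_camera('wrist')[:,:,::-1])
E
```

```text
time: 24.47
ft_force: [1.0, 0.4, -3.5]
time: 24.8
tcp [ 0.4967 -0.2001  0.0854] delta tool [ 0.0012 -0.0034  0.0649] rz 0.03 tilt [-0.0014  0.0016] ft [ 0.1 -0.6 -4.1]
```

View pics/w8.png

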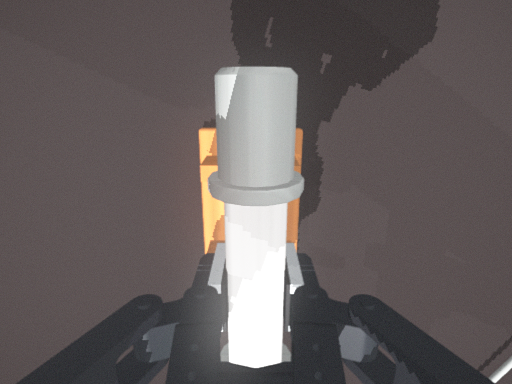

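The rest is seen below the gauge, centred at column 251 against the gauge at 256. That agrees with the 3 mm tool -y correction. I descend in two stages.

To row units: 0.05 m is 10, 0.04 m is 8.

```bash
echo '{"deltas":[[0.2, -0.64, 2, 0, 0, 0, 0.02], [0.2, -0.64, 5, 0, 0, 0, 0.02], [0.2, -0.64, 8, 0, 0, 0, 0.02], [0.2, -0.64, 10, 0, 0, 0, 0.02], [0.2, -0.64, 10, 0, 0, 0, 0.02], [0.2, -0.64, 10, 0, 0, 0, 0.02], [0.2, -0.64, 10, 0, 0, 0, 0.02], [0.2, -0.64, 10, 0, 0, 0, 0.02], [0.2, -0.64, 10, 0, 0, 0, 0.02]]}' > m.json && python3 drive.py m.json | grep -E 'time|ft_f'
python3 seat.py
```

```text
time: 25.6
ft_force: [0.4, 0.3, -4.3]
tcp [ 0.4935 -0.2     0.0352] delta tool [ 0.0002 -0.0002  0.0147] rz 0.03 tilt [-0.0012  0.0017] ft [ 0.4  0.3 -4.3]
```

```bash
echo '{"deltas":[[0, 0, 0.8, 0, 0, 0, 0.02], [0, 0, 1.6, 0, 0, 0, 0.02], [0, 0, 2.2, 0, 0, 0, 0.02], [0, 0, 2.6, 0, 0, 0, 0.02], [0, 0, 2.8, 0, 0, 0, 0.02], [0, 0, 2.8, 0, 0, 0, 0.02], [0, 0, 2.8, 0, 0, 0, 0.02], [0, 0, 2.8, 0, 0, 0, 0.02]]}' > m.json && python3 drive.py m.json | grep -E 'time|ft_f'
python3 seat.py
```

```text
time: 26.27
ft_force: [-3.8, 0.7, 2.4]
tcp [ 0.4921 -0.1996  0.0205] delta tool [-0.0005  0.0011  0.    ] rz 0.02 tilt [ 0.0003 -0.0009] ft [-3.8  0.7  2.4]
```

To row units: -0.21 m is -42, -0.2 m is -40.

```bash
echo '{"deltas":[[0, 0, 0, 0, 0, 0, 0.03], [0, 0, 0, 0, 0, 0, 0.04], [0, 0, 0, 0, 0, 0, 0.06], [0, 0, 0, 0, 0, 0, 0.085], [0, 0, 0, 0, 0, 0, 0.085], [0, 0, 0, 0, 0, 0, 0.085], [0, 0, 0, 0, 0, 0, 0.085], [0, 0, 0, 0, 0, 0, 0.085], [0, 0, 0, 0, 0, 0, 0.085]]}' > m.json && python3 drive.py m.json 
echo '{"deltas":[[0, 0, -2, 0, 0, 0, 0.085], [0, 0, -6, 0, 0, 0, 0.085], [0, 0, -12, 0, 0, 0, 0.085], [0, 0, -20, 0, 0, 0, 0.085], [0, 0, -28, 0, 0, 0, 0.085], [0, 0, -36, 0, 0, 0, 0.085], [0, 0, -40, 0, 0, 0, 0.085], [0, 0, -42, 0, 0, 0, 0.085], [0, 0, -42, 0, 0, 0, 0.085], [0, 0, -42, 0, 0, 0, 0.085]]}' > m.json && python3 drive.py m.json | grep -E 'time|ft_f|gap'
python3 - <<'E'
from h import *
cv2.imwrite('pics/w9.png',arm.read_camera('wrist')[:,:,::-1])
E
```

```text
time: 27.02
tcp_pos: [0.4926, -0.1997, 0.0203]
orientation: [[-0.242, 0.97, 0.0], [0.97, 0.242, 0.0], [0.0, 0.0, -1.0]]
ft_force: [1.0, -0.0, 0.5]
finger_gap: 0.0849
grasp_force: 0.0
time: 27.85
ft_force: [0.3, 0.6, -0.5]
finger_gap: 0.0849
```

View pics/w9.png

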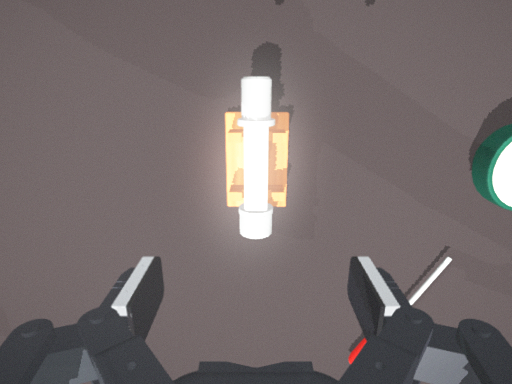

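The gauge lies level in both saddles: axis at column 256, collars outside them at rows 121 and 208, matching the start view. The gripper is open and clear, so I hand in.

```bash
python3 -c "
from plant import arm
print(arm.sign_off())"
```

```text
the job is handed in; nothing more can be done
None
```

The job is handed in at about 28 s: the go end went fully home and came out freely, the no-go end was held against the far mouth at about 6 N for over 1.5 s without entering, and the gauge is back in its rest with the gripper clear.

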